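# Advance the snap-button vial carriage to its working hole

## Task

The vial carriage on the bench rail is parked with its spring button sticking out through the first hole. Pinch the button in flush, slide the carriage to the left along the rail and stop as soon as you feel the button snap out through its second hole, then let go. Be gentle: do not yank the carriage against the button, keep the vial standing in its cup, and leave the other things on the bench alone.

Things in the scene. Friction and masses are not known exactly. Their poses are not given: they have to be found in the camera images.
- rail: Grey rail fast to the bench: foot plate 262 x 56 x 10 mm, end blocks (16 long, 36 wide, top 83 mm high) 236 mm apart, between them a 24 mm square steel tube, axis 60 mm above the bench. Origin on the bench under its middle; x square to it, away from the robot (the button is on the -x side); y along it to the robot's left; z up.
- sleeve: Carriage: aluminium square sleeve 30 x 30 mm, 120 long along y, wall 2 mm; slides on the rail along y with about 6 N drag. Origin at its centre; axes as the rail's; parked at rail y = -46 mm. Its -x face has the first hole and a window with the index plate. Parked, the gripper's pads can squeeze it at the first hole, button under one pad, plain +x face under the other.
- first_hole (a point): Centre of the first round hole, 12 mm across, in the outside of the carriage's -x face, at sleeve x = -15, y = +46, z = 0 mm.
- window (a point): Centre of a 46 x 20 mm window in the carriage's -x face (sleeve x = -15, y = -14). A steel index plate behind it has the second 12 mm hole. The plate is clamped differently each time: the second hole lies 45 to 75 mm from the first (to -y), not measured, to be felt.
- cup (a point): Centre of the rim of the vial's open cup on the carriage's +x side: outside 35 mm across, 22 high, inner floor 19 mm below the rim. At sleeve x = +37, y = -42, z = +4 mm.
- pin: Spring button in the rail's inner tube at rail y = 0, z = 60: round steel pin, 10 mm across, hemispherical head, moves along rail x only. Origin at its tip. Out, the tip is at rail x = -20, 5 mm proud of the sleeve, and locks it both ways; flush at -15; under the wall at -13. Spring 3 N out, 5.5 N flush. The sleeve must not be forced against it with over 25 N.
- pin_seat (a point): Point on the rail's tube axis behind the button (rail x = 0, y = 0, z = 60 mm). With the button squeezed flush, drawing the sleeve to +y takes 10 to 15 N, drag included, over the first 8 mm as the hole's edge rides up the round head and takes it under the wall; then only drag, until the pin snaps out into the second hole and stops the sleeve dead.
- vial: Clear screw-cap vial, 26 mm across, 50 mm high, standing loose in the carriage's cup, its top 35 mm above the sleeve's axis. Origin at the centre of its underside, z up. Must stay upright.
- petri_stack: Bystander: stack of petri dishes, 59 mm across, 31 mm high, origin under its centre. Leave alone.
- tape_roll: Bystander: roll of tape lying flat, 70 mm across, 20 mm high, origin under its centre. Leave alone.
- timer: Bystander: bench timer 66 x 62 x 18 mm, origin under its centre. Leave alone.
Mind the look-alikes: they are no part of the job. Leave any yellow look-alike of the vial alone.

How it is judged:
On the way, in this order (a step that is already met when the one before it is completed fails the run):
1. the button is pressed in about flush while the carriage is still parked (x of pin in the frame of rail above -0.0165 m and y of sleeve in the frame of rail below -0.043 m), for 0.05 s.
2. the carriage slides left with the button held in by the tube wall (x of pin in the frame of rail above -0.0145 m and y of sleeve in the frame of rail above -0.03 m), for 0.05 s.
At the end, for the whole second after the job is handed in: The button stands out again (tip at least 3.5 mm proud of the sleeve) in the second hole, the carriage 42 to 80 mm left of where it was parked and at rest, the vial upright within 0.2 rad and down in its cup (x of pin in the frame of rail below -0.0185 m and y of sleeve in the frame of rail between -0.004 and 0.034 m and linear speed of sleeve below 0.005 m/s and angle between vial's own z axis and vertical below 0.2 rad and z of vial in the frame of sleeve below -0.011 m and linear speed of vial below 0.02 m/s); the robot touches nothing.
It fails at once if the carriage is forced against the button with more than 25 N (contact force between pin and sleeve above 25 N).
It fails at once if the vial is tipped (angle between vial's own z axis and vertical above 0.4 rad).
It fails at once if a bystander is moved more than 15 mm (distance of any of petri_stack, tape_roll, timer from where it was at the start of the episode above 0.015 m).
It also fails if it takes over 35 s, if anything falls off the work surface, if the arm or the gripper's body presses on something with over 40 N, if the wrist force passes 120 N, or if a joint passes its speed limit or range.

## Robot

A 6-joint arm with a two-finger parallel gripper is mounted at the origin on the work surface; the furniture and walls round the work are solid. World frame = base frame: x ahead of the robot, y to its left, z up, the work surface at z = 0. Lengths are in m, angles in rad, forces in N, time in s.
With the tool pointing down it reaches from about 0.35 to 0.85 m from the base axis. Payload 8.1 kg.
Tool frame: the origin (TCP) lies between the finger pads; the fingertips stand robot.tips_ahead ahead of it and the grasp point (between the pads) lies 8 mm behind it (robot.tips_ahead is the distance from the TCP to the fingertips, in m); z points along the fingers, y is the direction in which the jaws open and shut (so a half turn about z gives the same grasp; the last joint's range is limited). The gripper opens to 85 mm and grips with 20 to 120 N. Pads are 22 mm wide; open, the fingers measure 114 mm over their backs; the gripper's body (76 mm by 85 mm) begins 54 mm behind the grasp point. The pads swing forward as they close: fully open they stand 13 mm farther back than shut.
Start: joints at [1.256, 0.13, 1.488, -0, 1.523, -0.085], TCP at [0.137, 0.584, 0.242] pointing down, gripper open.
Joint ranges: [-2.96, 2.96], [-0.89, 2.26], [0.02, 2.5], [-1.34, 4.48], [0, 2.73], [-2.66, 2.66]. Speed limits (rad/s): [2.39, 2.39, 2.79, 3.14, 3.14, 3.14].

## Interface

Orientations are given as a rotation vector (axis times angle).
In Python, from rig import status, read_camera, close_job, search_frame, silhouettes, robot gives the robot as it stands.
- The arm moves only by the shell command python3 -m inch 'ROWS' [FORCE]. ROWS is JSON, a list of rows, each a list of 7 numbers: the shift along the tool's x, y, z in cm, then the turn, a rotation vector about the tool's x, y, z in degrees, then the closure in counts, from 0 (fully open) to 255 (shut). A call has 1 to 20 rows; each row is the pose to reach, as a shift and turn from the pose commanded when the call began, along the tool's axes at that moment; what a row does not reach only later rows make up. A row lasts 1/8 s, in which the tool goes at most 62.5 mm and 10.7 degrees, less where a joint would pass 70% of its speed; a pose out of reach is approached as far as the arm can. A call with a gripper value outside its range is refused whole. The fingers move at their own pace and stop on an object; FORCE is the grip in N (left out, the last holds). Time passes only in rows, so rows that repeat a pose let the fingers close. It gives the time, the measured TCP pose, the force and the opening at its end, in the units of the state.
- status.read_state(): the state, without advancing time (a new reading comes with each control period).
- read_camera(name): name is "scene" or "side" or "wrist"; returns a dict with "image" (420x560x3 uint8, red, green, blue), "fov_y" (degrees; the focal length in pixels is half the picture's height over the tangent of half this angle, whatever the lens; pixels are square), "cx", "cy" (the principal point, pixels), "camera_from_world" (4x4, takes a point from world to camera coordinates). Camera axes: x right, y down, z forward; pixel columns grow to the right and rows downward; lengths in m; the calibration is good to about 2 mm. A picture is of the moment at which its call begins. There is no depth.
- close_job(): hands the job in, once; it reports no verdict.
Trained networks look in a picture, given as the dict that the camera call returned (one of the last four; its "shot" number tells which), for a name from the list of things; names that differ only in an ending like _2 or _b are one class to them, and where a whole thing is asked for, a point or a joint stands for the part that bears it (a point fixed in the world has none). Each returns a list of dicts, best first, with "score" (0 to 1); they miss things now and then, are a little off and sometimes report something else, mostly with a low value. They report only what shows in the picture. A call takes as long as a camera call. They do not tell look-alikes from the thing itself.
- search_frame(target, picture): "location" ([x, y, z] in m, in the coordinates of the camera as it stood for that picture, good to about 4 mm: the middle of the surface that is visible of it).
- silhouettes(target, picture): "pixels" (420x560 bool, what is visible of it).
The state is a dict: "clock": time; "qpos": joint angles; "joint_velocities": joint speeds; "tau": joint torques, N m; "ee_pos": TCP position; "eef_rot": TCP orientation; "ft_force": force on the tool from outside, world axes, zero at the start; "moment": the same for the moment, N m; "opening": opening from 0.0 (shut) to 1.0 (fully open).
Only numpy, scipy, OpenCV 4.12 (cv2) and the standard library are available. Lean on these libraries where they do the work, as an engineer would, in place of code of your own. Each camera call takes 0.05 s, during which the arm holds its last target.

## Working session

There is one attempt and no reset: what is moved stays moved. The work goes in short steps, Python scripts to look and compute and a shell command to move; the robot and the scene stay as the last step left them, time stands still between calls to the robot, and variables do not carry over. Pictures are saved under pics/ and viewed, and the job is handed in when it is done.

```bash
ls; mkdir -p pics
cat > h.py <<'E'
import numpy as np, cv2
from rig import status, read_camera, close_job, search_frame, silhouettes, robot
def save(p,n): cv2.imwrite('pics/'+n+'.png',cv2.cvtColor(p['image'],cv2.COLOR_RGB2BGR))
def w(p,c):
    T=np.linalg.inv(np.array(p['camera_from_world'])); return (T@np.r_[c,1])[:3]
def proj(p,X):
    c=(np.array(p['camera_from_world'])@np.r_[X,1])[:3]; f=210/np.tan(np.radians(p['fov_y'])/2)
    return np.array([p['cx']+f*c[0]/c[2],p['cy']+f*c[1]/c[2]])
def ray(p,u,v):
    f=210/np.tan(np.radians(p['fov_y'])/2); T=np.linalg.inv(np.array(p['camera_from_world']))
    d=T[:3,:3]@np.array([(u-p['cx'])/f,(v-p['cy'])/f,1]); return T[:3,3],d/np.linalg.norm(d)
E
python3 - <<'E'
from h import *
np.set_printoptions(precision=4,suppress=True)
print(status.read_state()); print(robot.tips_ahead)
for c in ['scene','side','wrist']:
    p=read_camera(c); save(p,c+'0')
    for t in ['rail','sleeve','first_hole','window','cup','pin','vial']:
        for r in search_frame(t,p)[:3]:
            X=w(p,r['location']); print(c,t,round(r['score'],2),X,proj(p,X))
E
```

```text
pics
{'clock': 0.0, 'qpos': array([ 1.2556,  0.1312,  1.4893, -0.    ,  1.523 , -0.0854]), 'joint_velocities': array([ 0.0002,  0.0001,  0.0018,  0.0007,  0.0006, -0.0007]), 'tau': array([  0.0013, -56.9412, -50.0555,  -0.0003,   0.0146,  -0.    ]), 'ee_pos': array([0.1365, 0.5837, 0.2412]), 'eef_rot': array([-0.3602, -3.1206,  0.0028]), 'ft_force': array([-0.0784,  0.3306, -0.9382]), 'moment': array([ 0.0573,  0.0232, -0.0404]), 'opening': 0.9993172356999235}
0.011
scene rail 0.63 [0.5217 0.1844 0.046 ] [274.3523 230.7962]
scene rail 0.39 [0.5163 0.1548 0.0747] [285.9298 225.4755]
scene sleeve 0.83 [0.5134 0.1541 0.0724] [285.6007 227.2557]
scene first_hole 0.74 [0.6955 0.3172 0.0186] [258.5059 186.4247]
scene first_hole 0.55 [0.512  0.1544 0.0751] [285.2306 226.5209]
scene window 0.76 [0.5188 0.1548 0.0745] [286.4437 224.93  ]
scene cup 0.84 [0.5139 0.1525 0.0755] [286.4258 226.1316]
scene vial 0.64 [0.5353 0.1077 0.0816] [310.3473 224.301 ]
scene vial 0.51 [0.5743 0.0193 0.034 ] [354.5464 243.7042]
side rail 0.93 [0.5362 0.221  0.0573] [284.4577 223.0763]
side rail 0.18 [0.5217 0.1525 0.0762] [294.1501 195.5311]
side sleeve 0.92 [0.5197 0.1519 0.0814] [295.1371 193.908 ]
side sleeve 0.46 [0.5176 0.5043 0.0345] [277.8196 346.5201]
side first_hole 0.84 [0.5231 0.154  0.0781] [293.5431 195.4094]
side window 0.98 [0.5212 0.1562 0.0772] [294.2545 196.4426]
side cup 0.77 [0.5195 0.1553 0.0783] [295.046  195.9145]
side pin 0.53 [0.6998 0.3285 0.0204] [204.3084 264.0208]
side vial 0.63 [0.5437 0.1155 0.0837] [286.4482 180.7841]
side vial 0.57 [0.5828 0.0323 0.0348] [273.9758 168.99  ]
side vial 0.42 [0.529  0.0208 0.0363] [295.5568 167.3792]
```

View pics/scene0.png

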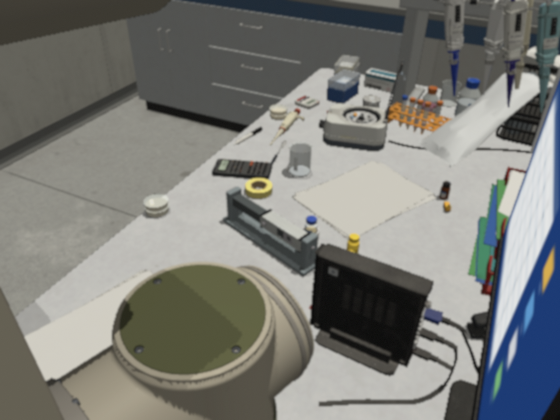

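View pics/side0.png

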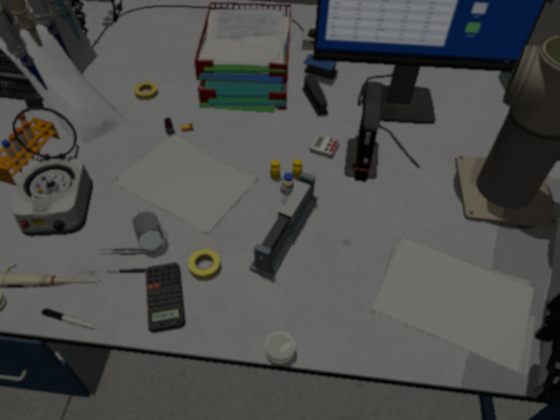

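View pics/wrist0.png

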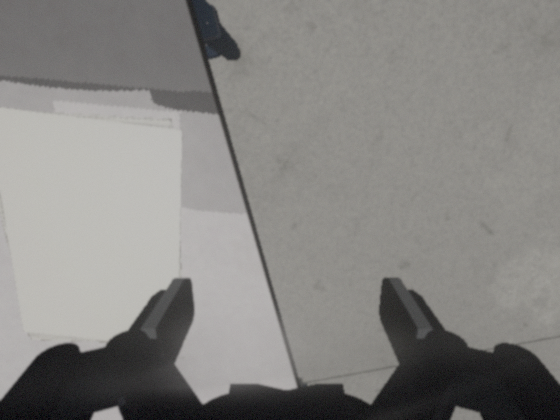

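Both fixed views show the rail, at scene (270,230) and side (288,225). The blue-capped vial stands on the carriage at side (287,182), and the two yellow look-alikes are at side (275,170) and (297,168). I'll enlarge to get the rail line.

Run:
```python
from h import *
np.set_printoptions(precision=4,suppress=True)
a=cv2.imread('pics/side0.png')[155:285,230:340]; b=cv2.imread('pics/scene0.png')[180:275,215:335]
cv2.imwrite('pics/c1.png',cv2.resize(a,None,fx=4.5,fy=4.5,interpolation=cv2.INTER_CUBIC)); cv2.imwrite('pics/c2.png',cv2.resize(b,None,fx=6,fy=6,interpolation=cv2.INTER_CUBIC))
for c in ['side','scene']:
    p=read_camera(c)
    for t in ['rail','sleeve','vial','petri_stack','tape_roll','timer']:
        for r in silhouettes(t,p)[:2]:
            ys,xs=np.where(r['pixels']); print(c,t,r['score'],xs.min(),xs.max(),ys.min(),ys.max(),len(xs))
            if len(xs)>30 and t in('rail','sleeve'):
                print(cv2.minAreaRect(np.c_[xs,ys].astype(np.float32)))
    for t in ['petri_stack','tape_roll','timer']:
        for r in search_frame(t,p)[:2]: print(t,r['score'],w(p,r['location']))
    o,_=ray(p,0,0); print(c,o)
```

```text
side rail 0.83 249 316 171 278 3068
((283.20001220703125, 223.09999084472656), (38.01315689086914, 112.69782257080078), 26.56505012512207)
side sleeve 0.61 279 310 180 224 723
((289.2025451660156, 197.22915649414062), (28.536191940307617, 45.70478057861328), 31.82744598388672)
side vial 0.71 282 292 172 188 165
side vial 0.47 292 301 159 177 147
side petri_stack 0.6 264 294 331 364 832
side petri_stack 0.3 278 310 179 226 771
side tape_roll 0.93 188 219 249 278 648
side tape_roll 0.29 278 310 179 225 799
side timer 0.82 309 338 134 155 448
petri_stack 0.83 [0.5179 0.5029 0.0313]
tape_roll 0.77 [0.7004 0.3271 0.0211]
timer 0.96 [ 0.4637 -0.0992  0.0199]
side [0.4867 0.9051 0.9155]
scene rail 0.91 224 317 187 275 3771
((270.9405212402344, 229.56448364257812), (113.58564758300781, 41.96727752685547), 33.231712341308594)
scene rail 0.75 145 169 195 217 476
((157.0, 206.0), (22.0, 24.0), 90.0)
scene sleeve 0.68 260 318 210 251 861
((286.0794982910156, 231.23934936523438), (60.16094970703125, 25.68691635131836), 25.083595275878906)
scene vial 0.72 305 316 217 233 168
scene vial 0.56 347 359 234 252 196
scene petri_stack 0.61 144 168 194 217 480
scene tape_roll 0.96 245 272 178 197 451
petri_stack 0.87 [0.5055 0.4902 0.03  ]
petri_stack 0.15 [0.5305 0.1038 0.0808]
tape_roll 0.91 [0.6932 0.3166 0.0206]
scene [-0.2269 -0.1887  0.7102]
```

View pics/c1.png

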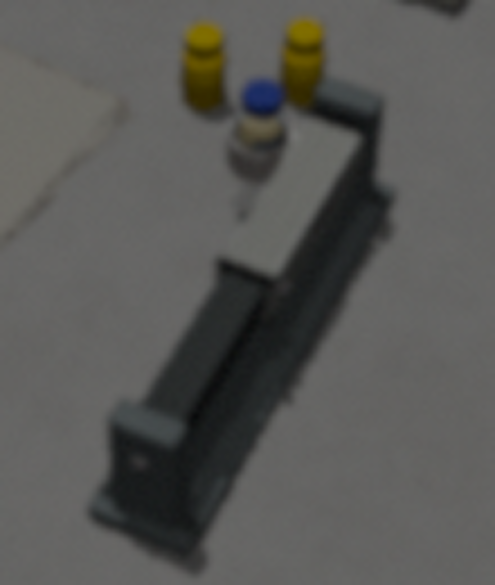

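View pics/c2.png

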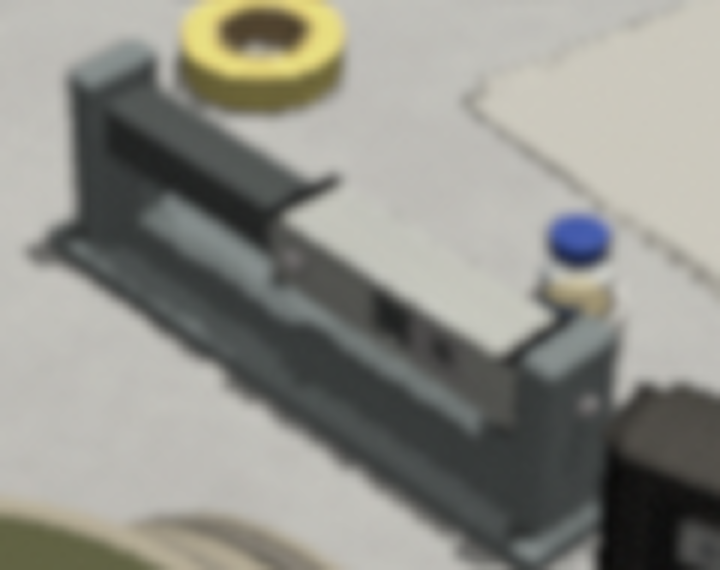

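The crops show the blue-capped vial in the cup at the right (-y) end of the rail. The two yellow vials stand on the bench behind it, so they're look-alikes to leave alone. The end-block tops give me the rail pose.

Run:
```python
from h import *
np.set_printoptions(precision=4,suppress=True)
def at(p,u,v,z):
    o,d=ray(p,u,v); return o+d*(z-o[2])/d[2]
ps=read_camera('side'); pc=read_camera('scene')
a=at(ps,262.9,249.4,.083);b=at(ps,307.8,175.7,.083)
c=at(pc,215+112/6,180+66/6,.083);d=at(pc,215+570/6,180+350/6,.083)
for l,r in((a,b),(c,d)):
    m=(l+r)/2;v=l-r;print(l,r,m,np.linalg.norm(v),np.degrees(np.arctan2(-v[0],v[1])))
```

```text
[0.5717 0.3172 0.083 ] [0.4954 0.0916 0.083 ] [0.5336 0.2044 0.083 ] 0.2382479017020108 -18.69123223372424
[0.5669 0.311  0.083 ] [0.4911 0.0893 0.083 ] [0.529  0.2002 0.083 ] 0.2343161140045252 -18.89566131605791
```

Both cameras agree: the rail yaw is about -18.8° and the button is near (0.531, 0.202). I'll move above it with the jaws across the rail.

```bash
python3 -m inch '[[-47,-28,3,0,0,95.6,0],[-47,-28,3,0,0,95.6,0],[-47,-28,3,0,0,95.6,0],[-47,-28,3,0,0,95.6,0],[-47,-28,3,0,0,95.6,0],[-47,-28,3,0,0,95.6,0],[-47,-28,3,0,0,95.6,0],[-47,-28,3,0,0,95.6,0],[-47,-28,3,0,0,95.6,0],[-47,-28,3,0,0,95.6,0],[-47,-28,3,0,0,95.6,0],[-47,-28,3,0,0,95.6,0],[-47,-28,3,0,0,95.6,0],[-47,-28,3,0,0,95.6,0]]' 20
python3 - <<'E'
from h import *
np.set_printoptions(precision=4,suppress=True)
s=status.read_state();print(s['clock'],s['ee_pos'],s['eef_rot'],s['qpos'])
p=read_camera('wrist'); save(p,'wrist1'); print(ray(p,280,210))
for t in ['rail','sleeve','first_hole','window','cup','pin','vial']:
    for r in search_frame(t,p)[:2]:
        X=w(p,r['location']); print(t,round(r['score'],2),X,proj(p,X))
E
```

```text
clock: 4.05
ee_pos: [0.5302, 0.2052, 0.2125]
eef_rot: [2.553, 1.831, 0.0]
ft_force: [1.0, 1.4, 0.3]
opening: 1.002
4.05 [0.5302 0.2052 0.2125] [2.5525 1.8313 0.0004] [ 0.2791  0.0607  1.6169 -0.      1.4637  0.6053]
(array([0.5563, 0.2849, 0.345 ]), array([-0.1176, -0.2867, -0.9508]))
rail 0.91 [0.5422 0.2275 0.0737] [292.3981 176.9501]
rail 0.39 [0.5221 0.1588 0.0737] [295.206  253.9111]
sleeve 0.7 [0.5229 0.1621 0.0748] [294.9391 251.0007]
first_hole 0.76 [0.5251 0.1626 0.0776] [297.1412 251.1561]
window 0.82 [0.5279 0.1575 0.0762] [301.7913 254.4819]
cup 0.69 [0.5218 0.1601 0.0768] [294.5323 254.2462]
pin 0.59 [0.5202 0.2114 0.0642] [274.4953 199.2416]
vial 0.95 [0.5251 0.0227 0.0357] [333.7014 340.4812]
vial 0.9 [0.5753 0.0342 0.035 ] [373.7229 320.3182]
```

View pics/wrist1.png

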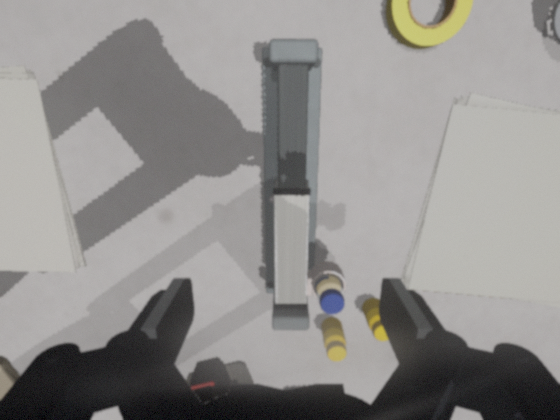

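The wrist view has the rail almost vertical: end blocks at (293,50) and (290,316), carriage top at x 274–308, y 193–303. The blue-capped vial is at (331,300), clear of the jaws. Enlarging to measure edges.

Run:
```python
from h import *
a=cv2.imread('pics/wrist1.png')[180:330,250:360]; cv2.imwrite('pics/c3.png',cv2.resize(a,None,fx=4,fy=4,interpolation=cv2.INTER_CUBIC))
g=cv2.cvtColor(cv2.imread('pics/wrist1.png'),cv2.COLOR_BGR2GRAY)
for y in (205,220,240,260,280,295): print(y,g[y,264:320])
print(g[185:200,290],g[296:335,290]); print(g[36:70,293]); print(g[45,264:325])
```

```text
205 [ 92  85  87  84  85  83  84  83  90 106 135 161 166 166 165 165 163 164
 162 161 163 162 164 165 167 164 163 167 167 170 171 172 172 178 180 183
 183 184 184 184 182 181 184 184 174 151 129 131 128 129 128 130 141 151
 158 159]
220 [ 93  87  88  82  82  84  86  86  89 111 139 165 168 166 164 162 163 162
 163 162 162 163 164 163 164 162 165 163 163 165 164 164 163 164 164 164
 164 165 166 165 165 166 172 177 168 147 132 129 129 126 129 131 139 150
 154 159]
240 [ 96  88  83  83  87  84  84  85  86 102 135 164 174 170 164 163 162 159
 161 162 162 164 165 164 163 164 163 163 164 164 165 164 163 164 163 164
 162 164 166 164 164 168 175 169 149 129 123 124 125 128 124 121 121 124
 129 137]
260 [102  91  86  83  87  84  84  85  85  99 139 172 182 175 166 164 162 160
 163 163 162 163 165 163 165 164 164 164 161 160 160 163 163 163 161 164
 164 164 164 163 166 167 168 153 118  89  85  84  85  85  93  95  99 104
  99 103]
280 [139 115  95  86  84  85  81  84  86  94 124 157 171 172 165 162 162 160
 161 163 162 164 164 163 166 162 163 163 161 163 163 165 163 161 162 161
 163 162 162 164 1
[... 207 characters left out ...]
161 160
 162 160 162 163 164 166 170 171 175 178 177 174 171 171 175 170 157 147
 143 134]
[ 74  73  72  62  57  58  57  59  68 106 149 174 185 184 184] [164 160 161 161 159 158 153 130  97  76  71  72  73  80  86  83  87  87
  90  93  99 111 122 127 132 136 133 134 133 134 134 132 134 144 155 164
 168 168 170]
[175 170 153 134 128 138 141 145 145 145 145 147 146 146 144 148 146 145
 146 145 146 143 141 133 124 113  96  87  86  92  98  99 103 104]
[120 121 118 118 115 110 119 132 140 142 143 145 142 145 145 145 145 147
 146 146 146 147 147 145 147 148 145 146 149 145 147 147 148 149 146 146
 146 148 147 151 147 148 144 147 146 145 147 146 145 146 143 139 134 134
 148 167 173 176 176 174 175]
```

View pics/c3.png

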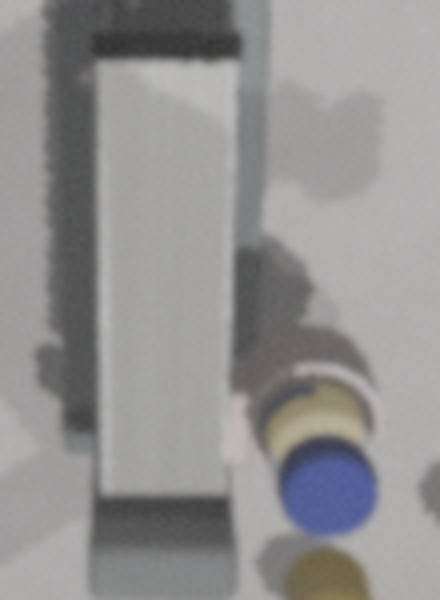

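The crop confirms it: carriage top edges at x≈273.8 and 309, ends at y≈194.3 and 303.3. The button tip peeks out on the left at about (271,199), and the blue vial stands in the cup on the right.

Run:
```python
from h import *
np.set_printoptions(precision=4,suppress=True)
p=read_camera('wrist')
def at(u,v,z):
    o,d=ray(p,u,v); return o+d*(z-o[2])/d[2]
far=(at(273.6,194.3,.075)+at(309.3,194.3,.075))/2; near=(at(273.9,303.3,.075)+at(306.3,303.3,.075))/2
print(at(273.6,194.3,.075)-at(309.3,194.3,.075))
v=far-near; print(far,near,np.linalg.norm(v),np.degrees(np.arctan2(-v[0],v[1])))
for u in((273.7,205),(309.2,205),(273.7,220),(309,220),(273.7,240),(308,240),(273.6,260),(307.4,260)): print(u,at(*u,.075))
s=status.read_state()
print('tip guess',at(271,199,.06))
```

```text
[-0.0289  0.0098  0.    ]
[0.5371 0.2131 0.075 ] [0.5015 0.1107 0.075 ] 0.10841313286189196 -19.144748150298195
(273.7, 205) [0.5195 0.2089 0.075 ]
(309.2, 205) [0.5486 0.1991 0.075 ]
(273.7, 220) [0.5149 0.1959 0.075 ]
(309, 220) [0.5443 0.186  0.075 ]
(273.7, 240) [0.5086 0.178  0.075 ]
(308, 240) [0.5377 0.1681 0.075 ]
(273.6, 260) [0.5019 0.1593 0.075 ]
(307.4, 260) [0.5312 0.1493 0.075 ]
tip guess [0.517  0.2109 0.06  ]
```

Carriage centreline and button position agree between the cameras to about 2 mm. From the tool the button is -3.6 mm along tool x and +3.5 mm along tool y, with tool x pointing rail-left. Descending with the jaws open.

```bash
python3 -m inch '[[-0.36,0.35,0,0,0,0.3,0],[-0.36,0.35,5,0,0,0.3,0],[-0.36,0.35,10,0,0,0.3,0],[-0.36,0.35,14,0,0,0.3,0],[-0.36,0.35,16.3,0,0,0.3,0],[-0.36,0.35,16.3,0,0,0.3,0],[-0.36,0.35,16.3,0,0,0.3,0],[-0.36,0.35,16.3,0,0,0.3,0]]' 20
python3 - <<'E'
from h import *
np.set_printoptions(precision=4,suppress=True)
s=status.read_state();print(s['clock'],s['ee_pos'],s['eef_rot'],s['ft_force'])
p=read_camera('wrist'); save(p,'wrist2')
ps=read_camera('side'); save(ps,'side2')
E
```

```text
clock: 5.5
ee_pos: [0.5341, 0.2003, 0.0512]
eef_rot: [2.558, 1.822, 0.005]
ft_force: [-0.1, -0.4, 0.2]
opening: 1.005
5.5 [0.5341 0.2003 0.0512] [2.5579 1.8221 0.0046] [-0.1178 -0.429   0.1877]
```

View pics/wrist2.png

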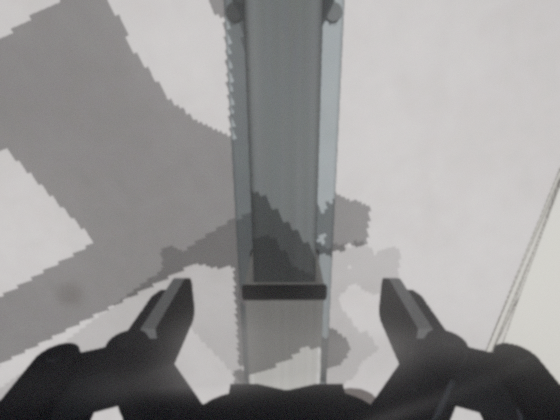

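The jaws straddle the carriage: fingers at x≈192 and 381 (mid 286.5), carriage at x 243–327 (mid 285), its far end at y≈298. I'll recompute from this closer view.

Run:
```python
from h import *
np.set_printoptions(precision=4,suppress=True)
g=cv2.cvtColor(cv2.imread('pics/wrist2.png'),cv2.COLOR_BGR2GRAY)
print(g[278:306,285]); print(g[310,236:335]); 
p=read_camera('wrist')
def at(u,v,z):
    o,d=ray(p,u,v); return o+d*(z-o[2])/d[2]
t=np.radians(19); ex=np.array([np.cos(t),-np.sin(t)]);ey=np.array([np.sin(t),np.cos(t)])
def R(X): return X[:2]@ex,X[:2]@ey
for u in((243,298.5),(327,298.5),(245,310),(326,310)): print(R(at(*u,.075)))
s=status.read_state();print('tcp',R(s['ee_pos']), p['cx'])
print('fingers',R(at(192,285,.045)),R(at(381,285,.045)))
```

```text
[ 61  63  62  68  80  81  69  55  42  44  43  49  43  43  45  45  41  44
  51  46  51  73  96 108 114 112 116 116]
[138 124 116 115 105  99  92  99  99 106 113 116 116 116 121 119 119 115
 117 117 113 117 115 113 114 114 116 116 114 113 113 114 114 112 113 116
 116 112 111 114 113 118 115 115 111 112 108 114 111 115 115 115 113 112
 113 113 115 109 113 114 115 113 112 115 111 112 115 112 112 113 114 114
 113 113 114 118 112 112 113 112 113 116 114 118 119 117 123 134 142 144
 144 145 141 157 173 181 182 180 181]
(np.float64(0.42192499772762515), np.float64(0.37605015786263235))
(np.float64(0.4541594681221748), np.float64(0.37599653875694855))
(np.float64(0.4224788812893344), np.float64(0.3708795195164941))
(np.float64(0.4539722937213131), np.float64(0.3708253697826317))
tcp (np.float64(0.4392233902716065), np.float64(0.36298073673009784)) 286.2414930065741
fingers (np.float64(0.3930792182878681), np.float64(0.3640318263405943)) (np.float64(0.48428602704801316), np.float64(0.3638859397620171))
```

Alignment is within 1 mm along the rail, and I'll correct 1 mm across it. Closing gently.

```bash
python3 -m inch '[[0,-0.1,0.1,0,0,0,60],[0,-0.1,0.1,0,0,0,120],[0,-0.1,0.1,0,0,0,150],[0,-0.1,0.1,0,0,0,180],[0,-0.1,0.1,0,0,0,255],[0,-0.1,0.1,0,0,0,255],[0,-0.1,0.1,0,0,0,255],[0,-0.1,0.1,0,0,0,255]]' 30
python3 - <<'E'
from h import *
np.set_printoptions(precision=4,suppress=True)
s=status.read_state();print(s['clock'],s['ee_pos'],s['ft_force'],s['opening'])
p=read_camera('wrist'); save(p,'wrist3')
E
```

```text
clock: 6.65
ee_pos: [0.5329, 0.2, 0.0487]
eef_rot: [2.558, 1.821, 0.003]
ft_force: [5.4, -1.0, -1.3]
opening: 0.34
6.65 [0.5329 0.2    0.0487] [ 5.4129 -1.0304 -1.3142] 0.3403001679488356
```

View pics/wrist3.png

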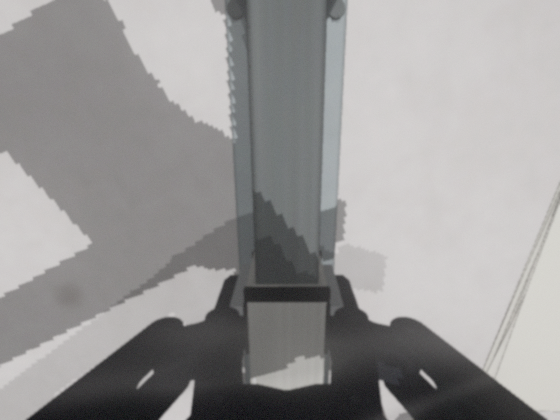

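Opening is 0.34 (29 mm), so both pads are flat on the carriage with the button pressed flush. Drawing left slowly.

```bash
cat > f.py <<'E'
from h import *
t=np.radians(19.1); ex=np.array([np.cos(t),-np.sin(t)]);ey=np.array([np.sin(t),np.cos(t)])
s=status.read_state();P=s['ee_pos'][:2];F=s['ft_force'][:2]
print('t %.2f travel %.2f mm  p %.2f  Fy %.1f Fx %.1f Fz %.1f op %.3f'%(s['clock'],(P@ey-.3630)*1e3,(P@ex-.439)*1e3,F@ey,F@ex,s['ft_force'][2],s['opening']))
E
python3 f.py
python3 -m inch '[[0.1,0,0,0,0,0,255],[0.2,0,0,0,0,0,255],[0.3,0,0,0,0,0,255]]' 30 >/dev/null; python3 f.py
```

```text
t 6.70 travel 0.37 mm  p -0.87  Fy 0.2 Fx 5.4 Fz -2.3 op 0.352
t 7.08 travel 1.69 mm  p -0.86  Fy -9.5 Fx 5.1 Fz 3.0 op 0.350
```

```bash
python3 -m inch '[[0.1,0,0,0,0,0,255],[0.2,0,0,0,0,0,255],[0.3,0,0,0,0,0,255]]' 30 >/dev/null; python3 f.py
python3 -m inch '[[0.1,0,0,0,0,0,255],[0.2,0,0,0,0,0,255],[0.3,0,0,0,0,0,255]]' 30 >/dev/null; python3 f.py
python3 - <<'E'
from h import *
p=read_camera('wrist'); save(p,'wrist4')
E
```

```text
t 7.45 travel 4.28 mm  p -0.86  Fy -11.9 Fx 5.3 Fz 3.7 op 0.344
t 7.83 travel 7.79 mm  p -0.89  Fy -7.8 Fx 4.7 Fz 1.8 op 0.341
```

View pics/wrist4.png

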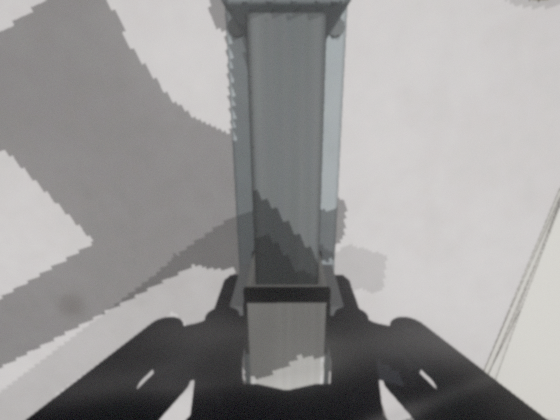

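The carriage's far end stays put in the hand (y≈300) while the rail block has come nearer, so it's moving with no slip. Only drag is left. The second hole is at least 45 mm out, so I can travel to about 37 mm at a moderate pace.

```bash
python3 -m inch '[[0.15,0,0,0,0,0,255],[0.35,0,0,0,0,0,255],[0.6,0,0,0,0,0,255],[0.85,0,0,0,0,0,255],[1.1,0,0,0,0,0,255],[1.35,0,0,0,0,0,255],[1.6,0,0,0,0,0,255],[1.85,0,0,0,0,0,255],[2.1,0,0,0,0,0,255],[2.35,0,0,0,0,0,255],[2.6,0,0,0,0,0,255],[2.75,0,0,0,0,0,255],[2.8,0,0,0,0,0,255]]' 30 >/dev/null; python3 f.py
python3 -m inch '[[0.1,0,0,0,0,0,255],[0.2,0,0,0,0,0,255],[0.3,0,0,0,0,0,255]]' 30 >/dev/null; python3 f.py
```

```text
t 9.50 travel 35.99 mm  p -0.94  Fy -8.3 Fx 4.4 Fz 4.4 op 0.348
t 9.88 travel 38.85 mm  p -0.93  Fy -8.7 Fx 4.6 Fz 3.2 op 0.349
```

Stiffness works out at about 5 N/mm, so 2 mm per call with a stop at 12 N keeps the push on the pin well under 25 N. f.py will exit non-zero on a force rise so the chain stops itself.

```bash
cat >> f.py <<'E'
import sys
sys.exit(1 if -(F@ey)>12 else 0)
E
python3 -m inch '[[0.1,0,0,0,0,0,255],[0.2,0,0,0,0,0,255]]' >/dev/null && python3 f.py &&
python3 -m inch '[[0.1,0,0,0,0,0,255],[0.2,0,0,0,0,0,255]]' >/dev/null && python3 f.py &&
python3 -m inch '[[0.1,0,0,0,0,0,255],[0.2,0,0,0,0,0,255]]' >/dev/null && python3 f.py &&
python3 -m inch '[[0.1,0,0,0,0,0,255],[0.2,0,0,0,0,0,255]]' >/dev/null && python3 f.py &&
python3 -m inch '[[0.1,0,0,0,0,0,255],[0.2,0,0,0,0,0,255]]' >/dev/null && python3 f.py &&
python3 -m inch '[[0.1,0,0,0,0,0,255],[0.2,0,0,0,0,0,255]]' >/dev/null && python3 f.py
```

```text
t 10.12 travel 41.04 mm  p -0.92  Fy -7.2 Fx 2.8 Fz 4.2 op 0.350
t 10.38 travel 43.01 mm  p -0.95  Fy -6.6 Fx 4.0 Fz 4.2 op 0.350
t 10.62 travel 45.02 mm  p -0.93  Fy -6.5 Fx 4.4 Fz 3.1 op 0.349
t 10.88 travel 47.02 mm  p -0.96  Fy -7.0 Fx 4.9 Fz 1.6 op 0.341
t 11.12 travel 49.01 mm  p -0.95  Fy -7.4 Fx 3.1 Fz 3.6 op 0.350
t 11.38 travel 51.01 mm  p -0.94  Fy -7.5 Fx 4.5 Fz 2.7 op 0.350
```

```bash
python3 -m inch '[[0.1,0,0,0,0,0,255],[0.2,0,0,0,0,0,255]]' >/dev/null && python3 f.py &&
python3 -m inch '[[0.1,0,0,0,0,0,255],[0.2,0,0,0,0,0,255]]' >/dev/null && python3 f.py &&
python3 -m inch '[[0.1,0,0,0,0,0,255],[0.2,0,0,0,0,0,255]]' >/dev/null && python3 f.py &&
python3 -m inch '[[0.1,0,0,0,0,0,255],[0.2,0,0,0,0,0,255]]' >/dev/null && python3 f.py &&
python3 -m inch '[[0.1,0,0,0,0,0,255],[0.2,0,0,0,0,0,255]]' >/dev/null && python3 f.py &&
python3 -m inch '[[0.1,0,0,0,0,0,255],[0.2,0,0,0,0,0,255]]' >/dev/null && python3 f.py
```

```text
t 11.62 travel 53.01 mm  p -0.97  Fy -6.9 Fx 4.3 Fz 4.4 op 0.347
t 11.88 travel 54.98 mm  p -0.97  Fy -7.1 Fx 2.4 Fz 3.6 op 0.347
t 12.12 travel 57.00 mm  p -0.94  Fy -9.0 Fx 3.8 Fz 4.3 op 0.345
t 12.38 travel 58.97 mm  p -0.96  Fy -7.7 Fx 2.9 Fz 4.2 op 0.348
t 12.62 travel 60.97 mm  p -0.97  Fy -8.0 Fx 4.2 Fz 3.4 op 0.348
t 12.88 travel 62.94 mm  p -0.98  Fy -7.9 Fx 4.8 Fz 3.8 op 0.351
```

```bash
python3 -m inch '[[0.1,0,0,0,0,0,255],[0.2,0,0,0,0,0,255]]' >/dev/null && python3 f.py &&
python3 -m inch '[[0.1,0,0,0,0,0,255],[0.2,0,0,0,0,0,255]]' >/dev/null && python3 f.py &&
python3 -m inch '[[0.1,0,0,0,0,0,255],[0.2,0,0,0,0,0,255]]' >/dev/null && python3 f.py &&
python3 -m inch '[[0.1,0,0,0,0,0,255],[0.2,0,0,0,0,0,255]]' >/dev/null && python3 f.py &&
python3 -m inch '[[0.1,0,0,0,0,0,255],[0.2,0,0,0,0,0,255]]' >/dev/null && python3 f.py &&
python3 -m inch '[[0.1,0,0,0,0,0,255],[0.2,0,0,0,0,0,255]]' >/dev/null && python3 f.py
```

```text
t 13.12 travel 64.90 mm  p -0.99  Fy -6.9 Fx 3.6 Fz 3.9 op 0.342
t 13.38 travel 67.17 mm  p -0.99  Fy -6.5 Fx 3.4 Fz 2.8 op 0.351
t 13.62 travel 69.85 mm  p -0.98  Fy -0.5 Fx 4.6 Fz -0.6 op 0.352
t 13.88 travel 71.50 mm  p -0.98  Fy -6.2 Fx 4.7 Fz 2.8 op 0.345
t 14.12 travel 73.37 mm  p -0.98  Fy -5.9 Fx 5.2 Fz 2.2 op 0.352
t 14.38 travel 74.13 mm  p -1.00  Fy -15.0 Fx 3.6 Fz 7.2 op 0.345
```

Force dipped to nearly 0 at 70 mm as the button's head entered the hole, then rose to 15 N with a dead stop at 74 mm. That's the snap. I'll stop, ease the push off, and look.

```bash
python3 -m inch '[[-0.15,0,0,0,0,0,255],[-0.2,0,0,0,0,0,255]]' >/dev/null; python3 f.py
python3 - <<'E'
from h import *
np.set_printoptions(precision=4,suppress=True)
p=read_camera('scene'); save(p,'scene5')
q=read_camera('side'); save(q,'side5')
a=cv2.resize(cv2.imread('pics/scene5.png')[180:275,215:335],None,fx=5,fy=5,interpolation=cv2.INTER_CUBIC)
cv2.imwrite('pics/c5.png',a)
E
```

```text
t 14.62 travel 74.05 mm  p -0.98  Fy -0.8 Fx 6.2 Fz -0.0 op 0.348
```

View pics/c5.png

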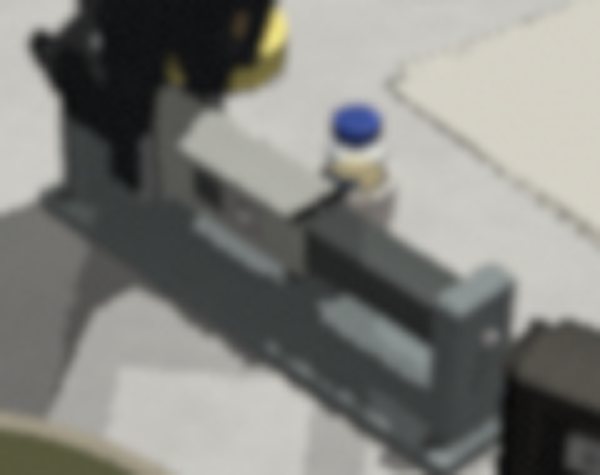

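View pics/side5.png

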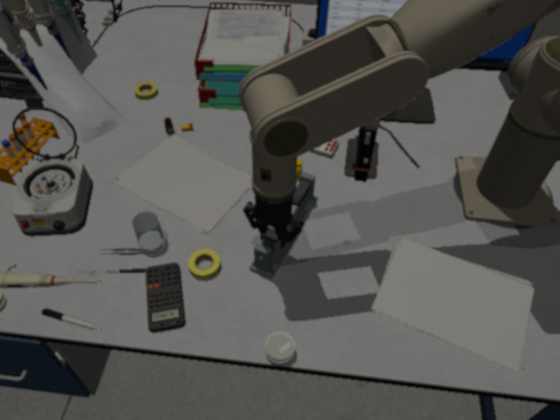

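The crop shows a light spot, the button, standing in the window at about (245,215), with the vial upright at (357,145). The side view shows the arm over the carriage and the bystanders where they were. The push is relieved (Fy -0.8 N), so I'll open and lift straight up.

```bash
python3 -m inch '[[0,0,0,0,0,0,130],[0,0,0,0,0,0,90],[0,0,0,0,0,0,40],[0,0,0,0,0,0,0],[0,0,0,0,0,0,0],[0,0,0,0,0,0,0]]'; python3 f.py
python3 -m inch '[[0,0,-1,0,0,0,0],[0,0,-3,0,0,0,0],[0,0,-7,0,0,0,0],[0,0,-12,0,0,0,0],[0,0,-17,0,0,0,0],[0,0,-17,0,0,0,0],[0,0,-17,0,0,0,0]]'; python3 f.py
python3 - <<'E'
from h import *
np.set_printoptions(precision=4,suppress=True)
p=read_camera('scene'); save(p,'scene6')
q=read_camera('wrist'); save(q,'wrist6')
a=cv2.resize(cv2.imread('pics/scene6.png')[180:275,215:335],None,fx=5,fy=5,interpolation=cv2.INTER_CUBIC)
cv2.imwrite('pics/c6.png',a)
E
```

```text
clock: 15.48
ee_pos: [0.5559, 0.2703, 0.0483]
eef_rot: [2.559, 1.823, 0.0]
ft_force: [-0.7, 0.1, -0.3]
opening: 1.001
t 15.47 travel 74.31 mm  p -2.14  Fy -0.1 Fx -0.7 Fz -0.3 op 1.001
clock: 16.35
ee_pos: [0.5561, 0.2704, 0.2196]
eef_rot: [2.558, 1.823, 0.003]
ft_force: [0.7, 0.5, -0.4]
opening: 1.0
t 16.35 travel 74.46 mm  p -1.95  Fy 0.7 Fx 0.5 Fz -0.4 op 1.000
```

View pics/c6.png

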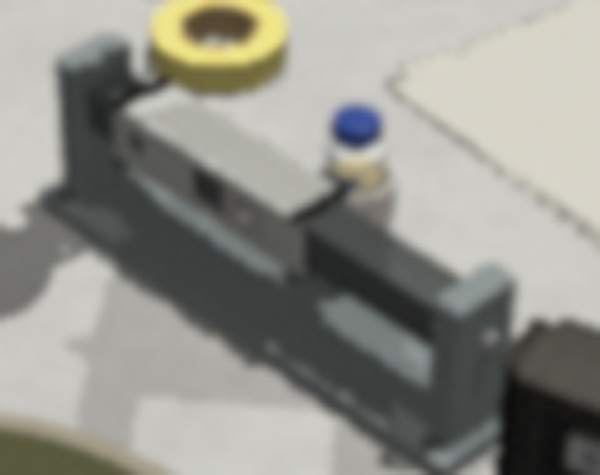

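View pics/wrist6.png

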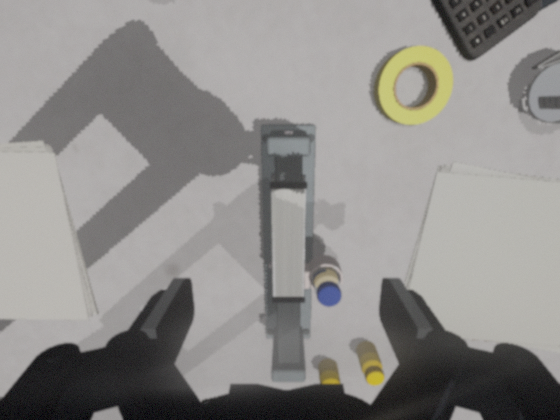

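The carriage now sits left, with its first hole empty (dark) at crop (135,140), the light button in the window at (245,212), and the vial upright in its cup. A numeric check on the travel follows.

Run:
```python
from h import *
np.set_printoptions(precision=4,suppress=True)
p=read_camera('wrist')
g=cv2.cvtColor(p['image'],cv2.COLOR_RGB2GRAY)
t=np.radians(19.1); ex=np.array([np.cos(t),-np.sin(t)]);ey=np.array([np.sin(t),np.cos(t)])
print(g[178:194,288],g[290:304,288])
def at(u,v,z):
    o,d=ray(p,u,v); return o+d*(z-o[2])/d[2]
for v in(187,297.5):
    X=at(288,v,.075)[:2]; print(X,'rail y of edge',X@ey-.362)
save(p,'w7'); a=p['image'][170:310,240:360]; cv2.imwrite('pics/c7.png',cv2.resize(a[:,:,::-1],None,fx=4,fy=4,interpolation=cv2.INTER_CUBIC))
# pin location in scene
q=read_camera('scene'); f=np.array([.438*ex[0]+.362*ey[0],.438*ex[1]+.362*ey[1]])
for d in(-.015,-.02): print('pred tip px in c6',d,(proj(q,[*(f+d*ex),.06])-[215,180])*5)
```

```text
[ 74  74  70  68  63  58  60  62  57  74 113 152 174 182 184 181] [160 161 158 158 159 153 128  93  70  63  65  62  74  82]
[0.5604 0.2843] rail y of edge 0.08997769369537156
[0.5245 0.1798] rail y of edge -0.020461088266426786
pred tip px in c6 -0.015 [253.3644 220.0884]
pred tip px in c6 -0.02 [244.8624 225.0007]
```

View pics/c7.png

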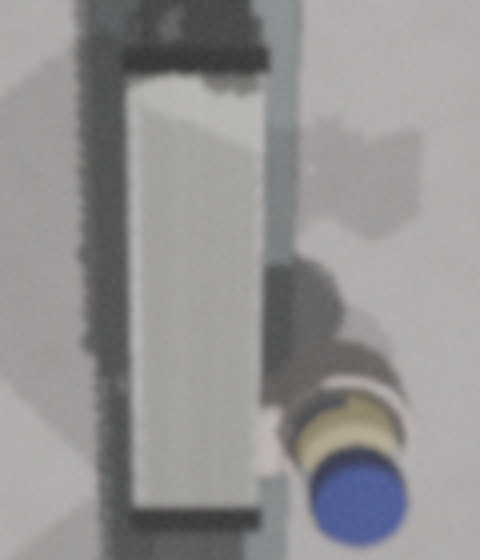

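The button tip shows as a small light dot 2.5 px left of the carriage edge at crop (122,383). It stood out by the same amount at the start, so it's fully out. The carriage has moved about 74 mm, the arm is clear, and the forces are zero. Handing in.

```bash
python3 -c "
from rig import close_job
print(close_job())"
```

```text
the job is handed in; nothing more can be done
None
```

The carriage is locked in its second hole about 74 mm left of where it was parked, and I've let go and handed the job in; no verdict was reported.

- **Press and draw:** I pinched the button flush with a 30 N grip. Drawing the carriage left took up to about 12 N on the readings over the first 8 mm, then only 6–9 N of drag.
- **Snap:** The force dropped to nearly zero at about 70 mm. It then rose to 15 N with a dead stop at about 74 mm. I stopped there, eased the push to about 0 N, opened the gripper and lifted clear.
- **Last checks:**
  - The button shows in the window and stands out past the carriage edge as far as it did at the start.
  - The vial is upright in its cup.
  - The bystanders in the last views look unmoved by eye; I did not measure them again.
  - The arm is clear of everything and reads zero force.
- **One disagreement:** In the wrist view the light top of the carriage measured 110 mm instead of 120 mm. I put this down to dark bands at both ends. My image-based estimate of the carriage position could therefore be off by about 5 mm, so I relied on the measured travel and the felt stop.

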